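Pack the screwdrivers in the tool tray

ROBOT

A 6-joint arm with a two-finger parallel gripper is mounted at the origin on a cart in front of the work surface, level with it; the furniture and walls round the work are solid. World frame = base frame: x ahead of the robot, y to its left, z up, the work surface at z = 0. Lengths are in m, angles in rad, forces in N, time in s.
With the tool pointing down it reaches from about 0.3 to 0.875 m from the base axis. Payload 6.4 kg.
Tool frame: the origin (TCP) lies at the centre of the arm's flange, where the gripper is bolted on; the fingertips stand 173 mm ahead of it and the grasp point (between the pads) lies 155 mm ahead of it; z points along the fingers, x is the direction in which the jaws open and shut, and the axes are right-handed (so a half turn about z gives the same grasp; the last joint's range is limited). The gripper opens to 85 mm and grips with 20 to 120 N. Pads are 22 mm wide; open, the fingers measure 114 mm over their backs; the gripper's body (76 mm by 85 mm) begins 54 mm behind the grasp point. The pads swing forward as they close: fully open they stand 13 mm farther back than shut.
Start: joints at [-1.472, 0.181, 1.607, -0, 1.354, -0.206], TCP at [0.173, -0.549, 0.405] pointing down, gripper open.
Joint ranges: [-2.99, 2.99], [-0.89, 2.07], [0.3, 2.58], [-1.14, 4.28], [0, 2.63], [-3.12, 3.12]. Speed limits (rad/s): [2.57, 2.57, 3.01, 3.14, 3.14, 3.14].

INTERFACE

Orientations are given as a unit quaternion [w, x, y, z].
In Python, from bench import ctrl gives the robot as it stands. The module is installed in compiled form; this text tells all that it offers.
- The arm moves only by the tool move_arm, never from a script. Its argument "moves" is a list of rows, each an object of numbers: "gripper": the opening in per cent of the stroke, from 0 (shut) to 100 (fully open); "x", "y", "z": the shift along the tool's x, y, z in cm; "roll": the turn about the tool's z in degrees. In form: [{"gripper": .., "x": .., "y": .., "z": .., "roll": ..}, ...]. A call has 1 to 5 rows; each row shifts and turns the commanded pose from where the row before left it, along the tool's axes as they then stand; what a row does not reach is not made up. A row lasts 1/8 s, in which the tool goes at most 62.5 mm and 10.7 degrees, less where a joint would pass 70% of its speed; a pose out of reach is approached as far as the arm can. A call is refused whole if a number of a shift passes 6.25 or a number of a turn 10.7, either way. A call with a gripper value outside its range is refused whole. The fingers move at their own pace and stop on an object; the grip force is fixed at half the most. Time passes only in rows, so rows that do not move let the fingers close. It gives the time, the measured TCP pose, the force and the opening at its end, in the units of the state.
- ctrl.get_obs(): the state, without advancing time (a new reading comes with each control period).
- ctrl.camera(name): name is "side" or "top"; returns a dict with "img" (480x640x3 uint8, red, green, blue), "fx", "fy", "cx", "cy" (pixels), "world_from_camera" (4x4, takes a point from camera to world coordinates). Camera axes: x right, y up, looking along -z (the intrinsics and any distortion apply to the point x, -y, -z); pixel columns grow to the right and rows downward; lengths in m; the calibration is good to about 2 mm. A picture is of the moment at which its call begins. There is no depth.
- ctrl.hand_in(): hands the job in, once; it reports no verdict.
The state is a dict: "time_s": time; "q": joint angles; "dq": joint speeds; "joint_efforts": joint torques, N m; "eef_pos": TCP position; "eef_rot": TCP orientation; "wrist_force": force on the tool from outside, world axes, zero at the start; "torque": the same for the moment, N m; "opening": opening from 0.0 (shut) to 1.0 (fully open).
Only numpy, scipy, OpenCV 4.12 (cv2) and the standard library are available. Lean on these libraries where they do the work, as an engineer would, in place of code of your own. Each camera call takes 0.05 s, during which the arm holds its last target. There are 200 camera calls.

TASK

Get the tool tray ready to be carried off: swing its hold-down bar fully aside, draw the long and the medium screwdriver out of the slanted bench rack and lay each down flat, without dropping it, in the empty nest that is cut to its length, handle at the same end as the short one that is already in its nest. Then swing the bar fully shut across the three handles. Leave the short screwdriver in its nest, and do not disturb the pen, cutters and tape roll that lie about.

Things in the scene. Friction and masses are not known exactly. Their poses are not given: they have to be found in the camera images.
- tool_tray: shallow aluminium tray, 200 mm wide, 242 long, three nests side by side 50 mm apart, the middle one on its centre line. Origin: on the table under the middle of the row of handles; y along the nests to the handles' butts (tray from y = -182 to 60 mm), x across, z up. Side walls 22 mm high at x = +-77 mm, with gaps at y = -26 to 26. Fixed; butt end roughly to the robot's right, pivot on the near side
- bar (a joint): steel hold-down bar of the tray on an upright pivot: 0 = shut (across all three handles near their shoulders, 3 mm above seated ones, at its stop), 1.57 = fully aside, along the tray's edge, clear of the nests; 1.75 = end stop. Grows counter-clockwise from above. Stays where left (friction about 1 N at the knob). 14 mm wide, 5 thick, underside 37 mm above the table. Starts at 0 to 0.3
- bar_knob (a point): middle of the round black knob standing fixed on the bar near mid-length, 55 mm above the table, 95 mm from the pivot: 16 mm diameter, gripping length from 49 to 66 mm above the table. Pinch it from above or push it sideways
- bar_pivot (a point): the bar's pivot axis, at the bar's top (42 mm above the table), over a post at x = 87, y = -34 mm of the tray; shut, the bar runs from it along the tray's -x
- driver_long: long screwdriver, 206 mm: yellow handle 24 wide, 25 high, 84 long (y = 19 to 103 mm), shank 122 mm long, 6 thick, its middle 12 mm above the handle's underside; about 70 g. Origin: mid-length, level with the handle's underside; y towards the butt, z up when it lies. Starts in the rack, shank in its bore up to the handle, y rising about 36 degrees (it sags 4 degrees in the bore)
- driver_long_grip (a point): middle of the long screwdriver's handle (in its thickness too)
- driver_medium: medium screwdriver, 176 mm: red handle 24 wide, 25 high, 84 long (y = 4 to 88 mm), shank 92 mm long, 6 thick, its middle 12 mm above the handle's underside; about 70 g. Origin: mid-length, level with the handle's underside; y towards the butt, z up when it lies. Starts in the rack, shank in its bore up to the handle, y rising about 36 degrees (it sags 4 degrees in the bore)
- driver_medium_grip (a point): middle of the medium screwdriver's handle (in its thickness too)
- driver_short: short screwdriver, 146 mm: green handle 24 wide, 25 high, 84 long (y = -11 to 73 mm), shank 62 mm long, 6 thick, its middle 12 mm above the handle's underside; about 70 g. Origin: mid-length, level with the handle's underside; y towards the butt, z up when it lies. It already lies in its nest and stays there.
- driver_short_grip (a point): middle of the short screwdriver's handle (in its thickness too)
- nest_long: grey inlay with dark floors for the long screwdriver, 49 mm wide, 230 long, 21 high: a handle pocket and a shank groove that ends 126 mm from the handle's shoulder (its length tells the nests apart; their order in the tray varies). Origin: on its underside (3 mm above the table), under the middle of the seated handle; axes as the seated screwdriver's. Fixed
- nest_long_seat (a point): seat: where the middle of the long screwdriver's handle must come to lie, 18.5 mm above the nest's origin. In all nests the pocket floor is 6 mm above the nest's origin, the groove floor 13, the top 21. The seated handle rests on the pocket floor, its upper 10 mm standing clear of the nest
- nest_medium: grey inlay with dark floors for the medium screwdriver, 49 mm wide, 230 long, 21 high: a handle pocket and a shank groove that ends 96 mm from the handle's shoulder (its length tells the nests apart; their order in the tray varies). Origin: on its underside (3 mm above the table), under the middle of the seated handle; axes as the seated screwdriver's. Fixed
- nest_medium_seat (a point): seat: where the middle of the medium screwdriver's handle must come to lie, 18.5 mm above the nest's origin. In all nests the pocket is 92 mm long, 29 wide (37 at the top, sloping lead-ins), the groove 9 wide (17 at the top)
- nest_short: grey inlay with dark floors for the short screwdriver, 49 mm wide, 230 long, 21 high: a handle pocket and a shank groove that ends 66 mm from the handle's shoulder (its length tells the nests apart; their order in the tray varies). Origin: on its underside (3 mm above the table), under the middle of the seated handle; axes as the seated screwdriver's. Fixed
- nest_short_seat (a point): seat: where the middle of the short screwdriver's handle must come to lie, 18.5 mm above the nest's origin. In all nests the pocket's side walls are cut away over the middle 50 mm (25 to either side of the seat), down to the pocket floor, as room for fingers
- rack: bench rack: foot plate 176 x 128 mm with a dark steel block, 164 wide, 40 high, 40 thick, three 10 mm bores 40 degrees from level. Origin on the table; x across, y to the handles' side. Bore mouths at y = 35, z = 96 mm: x = 56 long screwdriver, 0 medium, -56 empty; outward direction (0, 0.766, 0.643). Draw each straight out along its own length by its shank and a little more. Fixed
- pen: black and white marker pen, 135 mm long, 16 thick, lying behind the rack, before the press. Bystander, leave it alone. Origin: middle of its underside.
- cutters: red-handled side cutters, 146 mm, lying to the right of the tray. Bystander, leave it alone. Origin: middle of its underside.
- masking_tape: roll of beige tape, 94 mm across, 25 high. Bystander, leave it alone. Origin: middle of its underside.

How it is judged:
By the outcome, as a careful person would: the job done as asked, in the order asked, and still so for the second after the job is handed in, with the robot touching nothing.
It also fails if it takes over 72 s, if anything falls off the work surface, if the arm or the gripper's body presses on something with over 40 N, if the wrist force passes 120 N, or if a joint passes its speed limit or range.

## Working session

There is one attempt and no reset: what is moved stays moved. The work goes in short steps, Python scripts to look and compute and a tool call to move; the robot and the scene stay as the last step left them, time stands still between calls to the robot, and variables do not carry over. Pictures are saved under pics/ and viewed, about 8 in all and at most 12, crops included, and the job is handed in when it is done.

Besides the shell and the picture viewer there is one more tool, called after "Request:" by a JSON object that holds its "method" and its "body", one argument or row to a line. move_arm: Moves the arm, as the interface text tells. Its arguments: {"type":"object","properties":{"moves":{"type":"array","items":{"type":"object","properties":{"gripper":{"type":"number"},"x":{"type":"number"},"y":{"type":"number"},"z":{"type":"number"},"roll":{"type":"number"}}}}},"required":["moves"]}

```bash
mkdir -p pics; python3 - <<'E'
from bench import ctrl
import cv2,numpy as np
for n in("top","side"):
    c=ctrl.camera(n);cv2.imwrite(f"pics/{n}0.png",c["img"][:,:,::-1])
    print(n,{k:c[k] for k in c if k!="img"})
o=ctrl.get_obs();print(o)
E
```

```text
top {'fx': 451.35529211172314, 'fy': 451.35529211172314, 'cx': 323.7553014285649, 'cy': 237.71002607395812, 'world_from_camera': array([[ 2.91994885e-02,  9.83819812e-01, -1.76765287e-01,
         3.93965601e-01],
       [-9.99573595e-01,  2.87633465e-02, -5.02976335e-03,
        -2.82501372e-01],
       [ 1.35980362e-04,  1.76836780e-01,  9.84240181e-01,
         9.51440116e-01],
       [ 0.00000000e+00,  0.00000000e+00,  0.00000000e+00,
         1.00000000e+00]])}
side {'fx': 438.84714402216014, 'fy': 438.84714402216014, 'cx': 324.61178643242994, 'cy': 238.24013116242918, 'world_from_camera': array([[ 9.56927104e-01,  1.14097733e-01, -2.66968586e-01,
         3.13267956e-01],
       [-2.90327530e-01,  3.78176512e-01, -8.79029266e-01,
        -1.03094267e+00],
       [ 6.66002239e-04,  9.18675260e-01,  3.95013067e-01,
         4.33145435e-01],
       [ 0.00000000e+00,  0.00000000e+00,  0.00000000e+00,
         1.00000000e+00]])}
{'time_s': 0.1, 'q': array([-1.47228869e+00,  1.81466380e-01,  1.60792075e+00,  7.36303371e-06,
        1.35379806e+00, -2.06302147e-01]), 'dq': array([-0.00010622, -0.00048504, -0.00293823,  0.00027225,  0.00154685,
       -0.00053232]), 'joint_efforts': array([ 7.08100397e-04, -4.45876372e+01, -3.52239168e+01, -3.58503303e-04,
        4.14141672e-03,  9.07883134e-06]), 'eef_pos': array([ 0.17255753, -0.54825423,  0.40386807]), 'eef_rot': array([-5.94963282e-04,  8.06259696e-01, -5.91561213e-01, -5.29223136e-04]), 'wrist_force': array([-1.00942922,  0.12381083,  0.1825553 ]), 'torque': array([ 0.03277862, -0.04094328, -0.01079948]), 'opening': 0.9992047802368726}
```

View pics/top0.png

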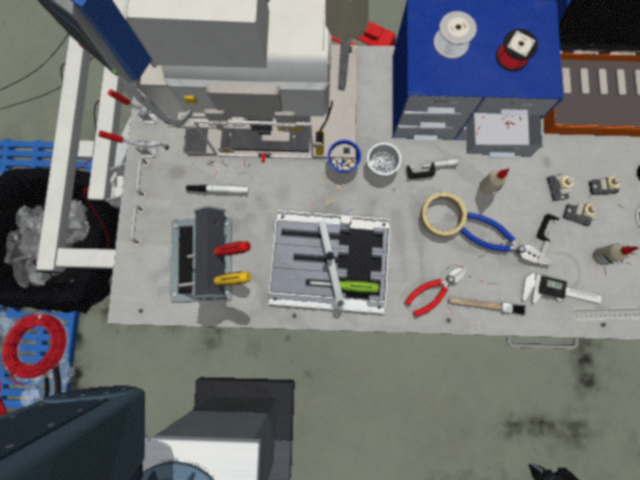

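View pics/side0.png

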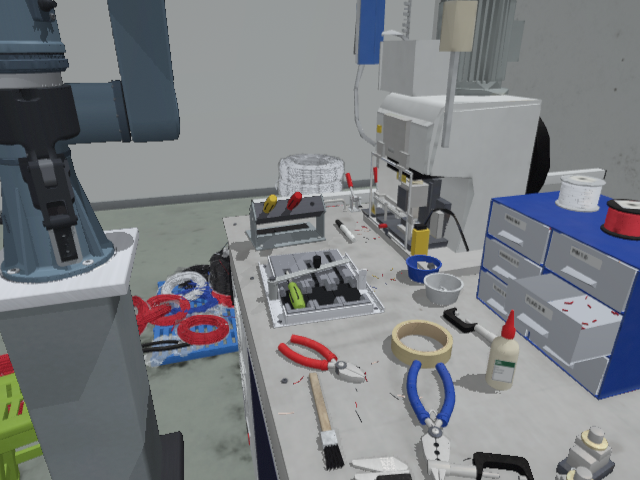

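The top picture shows the tray at about (330,262), the rack at (205,255) with the red (232,248) and yellow (232,279) handles, and the bar with its knob at (330,257). I'll enlarge this area.

```bash
cat > h.py <<'E'
import numpy as np,cv2
from bench import ctrl
from scipy.spatial.transform import Rotation as R
def cam(n): 
    c=ctrl.camera(n); return c
def unproj(c,u,v,z):
    T=c["world_from_camera"]; d=T[:3,:3]@np.array([(u-c["cx"])/c["fx"],-(v-c["cy"])/c["fy"],-1])
    p=T[:3,3]; return p+d*(z-p[2])/d[2]
def proj(c,P):
    T=c["world_from_camera"]; q=(np.atleast_2d(P)-T[:3,3])@T[:3,:3]
    return np.c_[c["cx"]+c["fx"]*q[:,0]/-q[:,2], c["cy"]-c["fy"]*q[:,1]/-q[:,2]]
def crop(c,u0,v0,u1,v1,s,name):
    im=cv2.resize(c["img"][v0:v1,u0:u1,::-1],None,fx=s,fy=s,interpolation=cv2.INTER_CUBIC)
    for u in range((u0+9)//10*10,u1,10): cv2.line(im,(int((u-u0)*s),0),(int((u-u0)*s),12 if u%50==0 else 5),(0,0,255),1); u%50==0 and cv2.putText(im,str(u),(int((u-u0)*s)+2,20),0,.4,(0,0,255))
    for v in range((v0+9)//10*10,v1,10): cv2.line(im,(0,int((v-v0)*s)),(12 if v%50==0 else 5,int((v-v0)*s)),(0,0,255),1); v%50==0 and cv2.putText(im,str(v),(14,int((v-v0)*s)+4),0,.4,(0,0,255))
    cv2.imwrite("pics/"+name,im)
E
python3 - <<'E'
from h import *
c=cam("top"); crop(c,160,200,400,320,3.3,"t1.png")
c=cam("side"); crop(c,235,180,395,330,4,"s1.png")
E
```

```text
(no output)
```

View pics/t1.png

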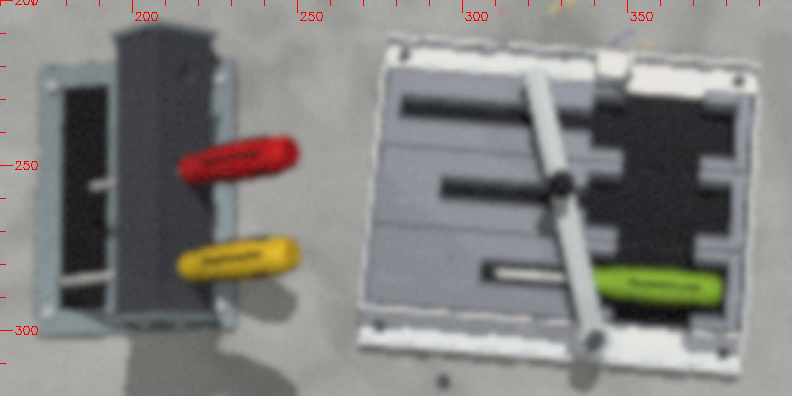

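View pics/s1.png

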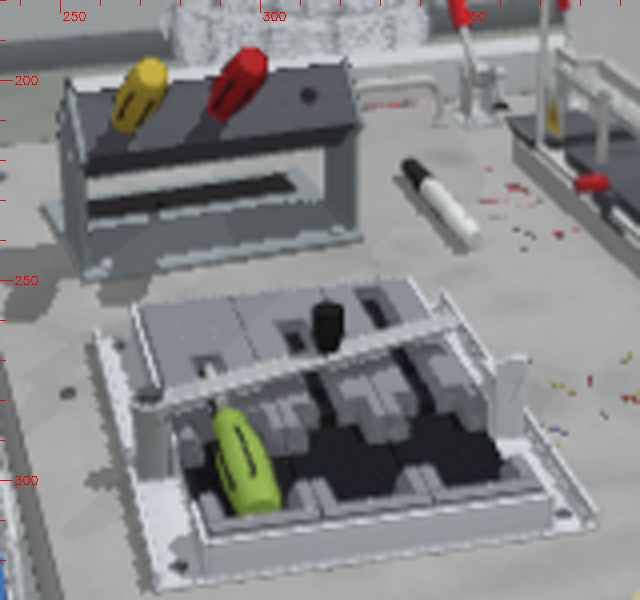

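```bash
cat > fit.py <<'E'
from h import *
from scipy.optimize import least_squares
ct,cs=cam("top"),cam("side")
def T(p,L): # x,y,yaw ; local->world mm
    L=np.array(L,float)/1000; c,s=np.cos(p[2]),np.sin(p[2])
    return np.c_[p[0]+c*L[:,0]-s*L[:,1],p[1]+s*L[:,0]+c*L[:,1],L[:,2]]
def fit(p0,top,side,n):
    lt=[a for a,_ in top];ut=np.array([b for _,b in top]);ls=[a for a,_ in side];us=np.array([b for _,b in side])
    f=lambda p:np.r_[(proj(ct,T(p,lt))-ut).ravel(),(proj(cs,T(p,ls))-us).ravel()]
    r=least_squares(f,p0,loss="soft_l1");print(n,r.x.round(4));print(f(r.x).reshape(-1,2).round(1).tolist());return r.x
q=lambda u,v:(160+u/3.3,200+v/3.3)
w=lambda u,v:(235+u/4,180+v/4)
tray=fit([.4,-.35,3.14],[((-100,-182,3),q(386,37)),((-100,60,3),q(760,65)),((100,-182,3),q(358,347)),((100,60,3),q(740,377)),((87,-34,44),q(594,340)),((-50,-168,24),q(402,106)),((0,-138,24),q(441,187))],
 [((100,60,3),w(158,590)),((-100,60,3),w(597,525)),((100,-182,3),w(95,330))],"tray")
c36,s36=np.cos(np.radians(36)),np.sin(np.radians(36))
H=lambda x:(x,35+42*c36,96+42*s36)
rack=fit([.4,-.1,3.14],[(H(56),q(238,258)),(H(0),q(238,159)),((-88,-64,3),q(40,62)),((88,-64,3),q(38,338)),((88,64,3),q(235,330)),((-88,64,3),q(238,60))],
 [(H(56),w(140,95)),(H(0),w(238,83)),((82,22.1,111.3),w(68,80)),((82,47.9,80.7),w(80,172)),((-82,22.1,111.3),w(345,60)),((-82,47.9,80.7),w(360,122)),],"rack")
np.savez("poses.npz",tray=tray,rack=rack)
print("grips",T(rack,[H(56),H(0)]).round(4).tolist())
print("seats",T(tray,[(-50,0,21.5),(0,0,21.5)]).round(4).tolist(),"pivot",T(tray,[(87,-34,42)]))
k=unproj(ct,*q(562,184),.066);print("knob",k); pv=T(tray,[(87,-34,42)])[0]
d=k-pv;print(np.hypot(*d[:2]),"bar ang",np.arctan2(d[1],d[0])-(tray[2]-np.pi))
E
python3 fit.py
```

```text
tray [ 0.5118 -0.354   3.0918]
[[1.0, -0.6], [-0.3, -0.4], [0.2, -1.2], [0.6, -1.0], [0.8, -0.4], [-0.5, -0.1], [-0.2, 0.1], [-2.7, -1.1], [-1.2, -0.5], [-1.9, 1.5]]
rack [ 0.513  -0.033   3.2214]
[[-3.1, -0.1], [-3.5, -0.2], [5.5, 0.4], [5.5, -0.8], [7.3, -1.5], [5.0, -1.9], [-1.9, -1.3], [-2.4, -1.2], [0.1, 1.5], [0.5, -5.3], [-2.6, -1.3], [-2.5, -1.6]]
grips [[0.4627, -0.1063, 0.1207], [0.5185, -0.1018, 0.1207]]
seats [[0.5617, -0.3565, 0.0215], [0.5118, -0.354, 0.0215]] pivot [[ 0.42656894 -0.31572079  0.042     ]]
knob [ 0.51709416 -0.29198806  0.066     ]
0.09358450061481986 bar ang 0.30616421652584247
```

```bash
cat > fit2.py <<'E'
exec(open("fit.py").read().split("c36,s36")[0])
c36,s36=np.cos(np.radians(36)),np.sin(np.radians(36))
H=lambda x,o=0:(x,35+(42+o)*c36,96+(42+o)*s36)
# foot: free y-offset -> use only lateral edges through free param p[3]
top=[(H(56),q(238,258)),(H(0),q(238,159)),((-88,-64,3),q(40,62)),((88,-64,3),q(38,338)),((88,64,3),q(235,330)),((-88,64,3),q(238,60))]
side=[(H(56),w(140,95)),(H(0),w(238,83)),((82,22.1,111.3),w(68,80)),((-82,22.1,111.3),w(345,60)),((-82,47.9,80.7),w(360,122))]
def f(p):
    def sh(a): return (a[0],a[1]+1000*p[3],a[2]) if a[2]==3 else a
    return np.r_[(proj(ct,T(p,[sh(a) for a,_ in top]))-np.array([b for _,b in top])).ravel(),(proj(cs,T(p,[a for a,_ in side]))-np.array([b for _,b in side])).ravel()]
r=least_squares(f,[.513,-.033,3.2,0],loss="soft_l1");print(r.x.round(4));print(f(r.x).reshape(-1,2).round(1).tolist())
rack=r.x[:3];np.savez("poses.npz",tray=tray,rack=rack)
print("grips",T(rack,[H(56),H(0)]).round(4).tolist())
# free triangulation of handle centres
for n,a,b in(("Y",q(238,258),w(140,95)),("R",q(238,159),w(238,83))):
    g=least_squares(lambda P:np.r_[(proj(ct,P)-a).ravel(),(proj(cs,P)-b).ravel()],[.5,-.1,.12]);print(n,g.x.round(4),g.fun.round(1))
E
python3 fit2.py
cat >> h.py <<'E'
def go(x,y,z,yaw=None,n=None):
    "print tool-frame shift (cm) and roll (deg) from measured pose to TCP target"
    o=ctrl.get_obs();w,a,b,c=o["eef_rot"];M=R.from_quat([a,b,c,w]).as_matrix()
    d=np.array([x,y,z])-o["eef_pos"];s=M.T@d*100
    cy=np.degrees(np.arctan2(M[1,0],M[0,0])); r=None if yaw is None else -((yaw-cy+90)%180-90)
    print("pos",o["eef_pos"].round(4),"yaw",round(cy,1),"shift",s.round(2),"roll",r,"F",o["wrist_force"].round(1),"op",round(o["opening"],3),"t",o["time_s"])
E
python3 -c "
from h import *
go(.5185,-.2924,.222,104.7)"
```

```text
tray [ 0.5118 -0.354   3.0918]
[[1.0, -0.6], [-0.3, -0.4], [0.2, -1.2], [0.6, -1.0], [0.8, -0.4], [-0.5, -0.1], [-0.2, 0.1], [-2.7, -1.1], [-1.2, -0.5], [-1.9, 1.5]]
[ 0.5138 -0.0402  3.2101 -0.0195]
[[0.5, -0.0], [0.4, -0.1], [0.2, 0.1], [-0.9, -1.0], [0.9, -1.0], [-0.3, -1.6], [-1.4, -0.4], [-1.6, -0.3], [0.7, 2.3], [-1.4, -0.3], [-1.4, -0.5]]
grips [[0.4627, -0.1128, 0.1207], [0.5185, -0.109, 0.1207]]
Y [ 0.464  -0.1117  0.119 ] [ 0.1 -0.7 -0.8  0.1]
R [ 0.5201 -0.1082  0.1193] [ 0.2 -0.8 -1.   0.1]
pos [ 0.1726 -0.5485  0.4045] yaw -72.5 shift [-14.04 -40.68  18.26] roll 2.7639731990275322 F [-0.  -0.5 -0.5] op 1.003 t 0.4
```

Request:
{"method": "move_arm", "body": {
  "moves": [
    {"x":-2,"y":-5.8,"gripper":35,"roll":2.8},
    {"x":-2,"y":-5.8,"gripper":35},
    {"x":-2,"y":-5.8,"gripper":35},
    {"x":-2,"y":-5.8,"gripper":35},
    {"x":-2,"y":-5.8,"gripper":35}
  ]
}}

```text
validation failed for argument at $.mo...
```

Request:
{"method": "move_arm", "body": {
  "moves": [
    {"x":-2,"y":-5.8,"gripper":35,"z":3},
    {"x":-2,"y":-5.5,"gripper":35,"z":4},
    {"z":2,"gripper":35},
    {"gripper":35},
    {"gripper":35}
  ]
}}

```text
validation failed for argument at $.mo...
```

```bash
python3 -c "
from h import *
go(.5185,-.292,.222,104.7)"
```

```text
pos [ 0.1726 -0.5485  0.4045] yaw -72.5 shift [-14.08 -40.7   18.26] roll 2.7639731990275322 F [-0.  -0.5 -0.5] op 1.003 t 0.4
```

Request:
{"method": "move_arm", "body": {
  "moves": [
    {"gripper":35,"x":-2,"y":-5.8,"z":0,"roll":2.8},
    {"gripper":35,"x":-2,"y":-5.8,"z":0,"roll":0},
    {"gripper":35,"x":-2,"y":-5.8,"z":0,"roll":0},
    {"gripper":35,"x":-2,"y":-5.8,"z":0,"roll":0},
    {"gripper":35,"x":-2,"y":-5.8,"z":0,"roll":0}
  ]
}}

```text
time_s: 1.02
eef_pos: [0.4275, -0.3746, 0.405]
eef_rot: [0.0, 0.792, -0.611, 0.0]
wrist_force: [0.8, -0.3, 0.6]
opening: 0.352
```

Request:
{"method": "move_arm", "body": {
  "moves": [
    {"gripper":35,"x":-2,"y":-5.8,"z":3,"roll":0},
    {"gripper":35,"x":-2,"y":-5.5,"z":4,"roll":0},
    {"gripper":35,"x":0,"y":0,"z":2,"roll":0},
    {"gripper":35,"x":0,"y":0,"z":0,"roll":0}
  ]
}}

```text
time_s: 1.52
eef_pos: [0.5147, -0.3149, 0.3199]
eef_rot: [0.0, 0.792, -0.611, -0.002]
wrist_force: [-0.4, 0.3, 0.1]
opening: 0.352
```

```bash
python3 -c "
from h import *
go(.5185,-.292,.222,104.7)"
```

```text
pos [ 0.5147 -0.3149  0.3199] yaw -75.3 shift [-2.09 -0.97  9.8 ] roll 0.01089529007629153 F [-0.4  0.3  0.1] op 0.352 t 1.525
```

Request:
{"method": "move_arm", "body": {
  "moves": [
    {"gripper":35,"x":-2.1,"y":-1,"z":3,"roll":0},
    {"gripper":35,"x":0,"y":0,"z":2,"roll":0},
    {"gripper":35,"x":0,"y":0,"z":0,"roll":0},
    {"gripper":35,"x":0,"y":0,"z":0,"roll":0}
  ]
}}

```text
time_s: 2.02
eef_pos: [0.5196, -0.294, 0.2732]
eef_rot: [0.0, 0.791, -0.612, 0.001]
wrist_force: [0.3, -0.4, -0.4]
opening: 0.352
```

```bash
python3 -c "
from h import *
go(.5185,-.292,.222,104.7)
crop(cam('side'),215,160,415,310,4,'s2.png')"
```

```text
pos [ 0.5196 -0.294   0.2732] yaw -75.4 shift [-0.23  0.06  5.12] roll -0.10724677976656949 F [ 0.3 -0.4 -0.4] op 0.352 t 2.025
```

View pics/s2.png

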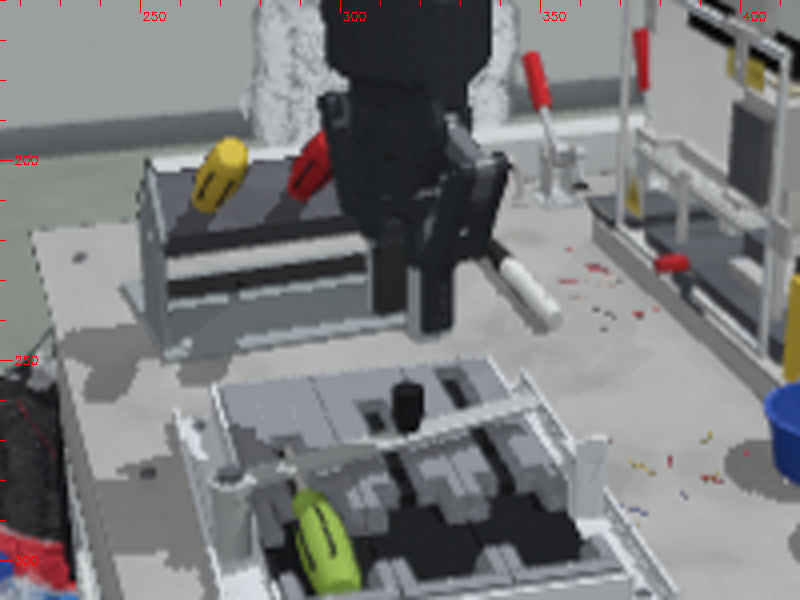

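The gripper hangs right over the knob: the fingertips are at about (312,239) and (323,243), the knob at (317,257). I'll lower it and swing the bar.

Request:
{"method": "move_arm", "body": {
  "moves": [
    {"gripper":35,"x":-0.2,"y":0,"z":2.5,"roll":0},
    {"gripper":35,"x":0,"y":0,"z":2.5,"roll":0},
    {"gripper":30,"x":0,"y":0,"z":0,"roll":0}
  ]
}}

```text
time_s: 2.45
eef_pos: [0.5185, -0.2907, 0.2211]
eef_rot: [-0.0, 0.791, -0.611, -0.001]
wrist_force: [0.5, 0.1, 0.6]
opening: 0.295
```

```bash
python3 -c "
from h import *
go(.5185,-.292,.222,104.7)
# plan: arc in tool frame, per-row roll d, starting at bar dir 14.7 deg
c=ctrl.camera('side');print(proj(c,[(.5185,-.292,.10),(.5185,-.292,.11)]))
d=np.radians(9);print('tool shift per 9deg row: x',9.5*np.sin(d),'y',9.5*(1-np.cos(d)))"
```

```text
pos [ 0.5185 -0.2907  0.2211] yaw -75.4 shift [ 0.13  0.04 -0.09] roll -0.06544572164943929 F [0.5 0.1 0.6] op 0.295 t 2.45
[[314.9705367  239.91228005]
 [314.92827479 235.0745082 ]]
tool shift per 9deg row: x 1.4861274178821933 y 0.11696076434619118
```

Request:
{"method": "move_arm", "body": {
  "moves": [
    {"gripper":30,"x":-1.49,"y":0.12,"z":0,"roll":-9},
    {"gripper":30,"x":-1.49,"y":0.12,"z":0,"roll":-9},
    {"gripper":30,"x":-1.49,"y":0.12,"z":0,"roll":-9},
    {"gripper":30,"x":-1.49,"y":0.12,"z":0,"roll":-9}
  ]
}}

```text
time_s: 3.0
eef_pos: [0.4882, -0.2417, 0.2244]
eef_rot: [0.001, 0.943, -0.334, 0.002]
wrist_force: [0.7, -1.4, -0.7]
opening: 0.299
```

Request:
{"method": "move_arm", "body": {
  "moves": [
    {"gripper":30,"x":-1.49,"y":0.12,"z":0,"roll":-9},
    {"gripper":30,"x":-1.49,"y":0.12,"z":0,"roll":-9},
    {"gripper":30,"x":-1.49,"y":0.12,"z":0,"roll":-9},
    {"gripper":30,"x":-1.49,"y":0.12,"z":0,"roll":-9}
  ]
}}

```text
time_s: 3.5
eef_pos: [0.4331, -0.2204, 0.2243]
eef_rot: [0.001, 1.0, -0.026, 0.002]
wrist_force: [1.0, -0.8, 0.6]
opening: 0.299
```

Request:
{"method": "move_arm", "body": {
  "moves": [
    {"gripper":30,"x":-0.9,"y":0.05,"z":0,"roll":-6},
    {"gripper":30,"x":0,"y":0,"z":0,"roll":0},
    {"gripper":30,"x":0,"y":0,"z":0,"roll":0}
  ]
}}

```text
time_s: 3.88
eef_pos: [0.424, -0.2204, 0.2231]
eef_rot: [0.001, 1.0, 0.022, 0.001]
wrist_force: [1.1, -0.8, 0.3]
opening: 0.296
```

```bash
python3 -c "
from h import *
go(.4627,-.1128,.30,3.9)
p=ctrl.get_obs()['eef_pos'];print(np.degrees(np.arctan2(p[1]+.3157,p[0]-.4266))+2.86)"
```

```text
pos [ 0.424  -0.2204  0.2231] yaw 2.5 shift [  4.35 -10.56  -7.7 ] roll -1.361403898097123 F [ 1.1 -0.8  0.3] op 0.296 t 3.875
94.40215341500421
```

Request:
{"method": "move_arm", "body": {
  "moves": [
    {"gripper":30,"x":-0.3,"y":0,"z":0,"roll":0},
    {"gripper":30,"x":0,"y":0,"z":0,"roll":0},
    {"gripper":50,"x":0.4,"y":0,"z":-5,"roll":0},
    {"gripper":50,"x":0,"y":0,"z":-5,"roll":0},
    {"gripper":50,"x":0,"y":0,"z":-4,"roll":-1.4}
  ]
}}

```text
time_s: 4.5
eef_pos: [0.4244, -0.2197, 0.3638]
eef_rot: [0.0, 0.999, 0.036, 0.0]
wrist_force: [0.4, 1.1, -1.3]
opening: 0.502
```

Request:
{"method": "move_arm", "body": {
  "moves": [
    {"gripper":50,"x":2,"y":-5,"z":0,"roll":0},
    {"gripper":50,"x":2,"y":-5,"z":0,"roll":0},
    {"gripper":50,"x":0,"y":0,"z":0,"roll":0}
  ]
}}

```text
time_s: 4.88
eef_pos: [0.4575, -0.1142, 0.3618]
eef_rot: [-0.0, 0.999, 0.038, -0.0]
wrist_force: [0.1, -0.8, -0.2]
opening: 0.499
```

```bash
python3 -c "
from h import *
go(.4635,-.1123,.283,3.9)
crop(cam('top'),160,195,400,315,3.3,'t2.png')"
```

```text
pos [ 0.4575 -0.1142  0.3618] yaw 4.3 shift [ 0.61 -0.14  7.88] roll 0.4212309837600685 F [ 0.1 -0.8 -0.2] op 0.499 t 4.875
```

View pics/t2.png

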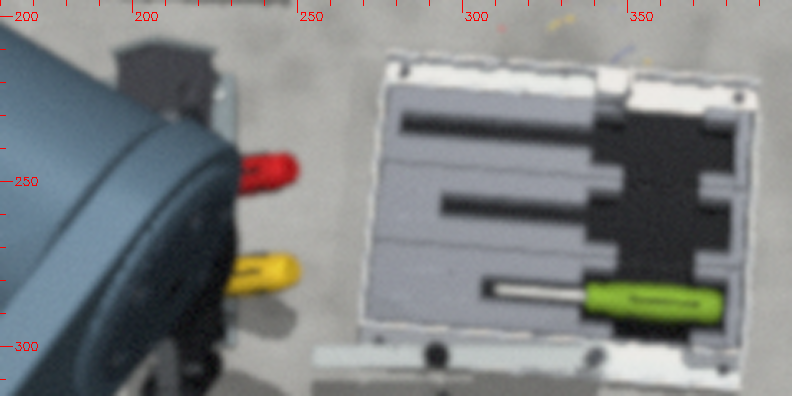

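The bar lies fully aside along the near edge (255,303)–(340,304), clear of the nests. Now down onto the yellow handle.

Request:
{"method": "move_arm", "body": {
  "moves": [
    {"gripper":50,"x":0.6,"y":-0.1,"z":0,"roll":0},
    {"gripper":50,"x":0,"y":0,"z":2.6,"roll":0},
    {"gripper":50,"x":0,"y":0,"z":2,"roll":0},
    {"gripper":50,"x":0,"y":0,"z":0,"roll":0}
  ]
}}

```text
time_s: 5.42
eef_pos: [0.4625, -0.1166, 0.3144]
eef_rot: [-0.001, 0.999, 0.034, -0.002]
wrist_force: [0.0, -0.2, 0.6]
opening: 0.5
```

```bash
python3 -c "
from h import *
go(.4635,-.1123,.283,3.9)
crop(cam('side'),235,150,355,240,5,'s3.png')"
```

```text
pos [ 0.4625 -0.1166  0.3144] yaw 3.9 shift [ 0.14 -0.42  3.14] roll 0.045011014591210596 F [ 0.  -0.2  0.6] op 0.5 t 5.425
```

View pics/s3.png

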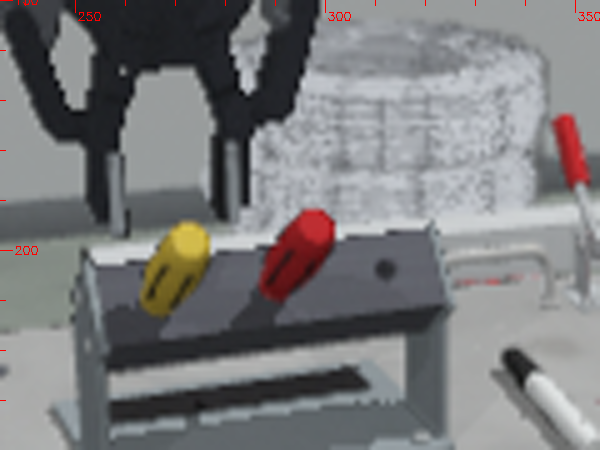

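Request:
{"method": "move_arm", "body": {
  "moves": [
    {"gripper":50,"x":0.1,"y":-0.4,"z":1.5,"roll":0},
    {"gripper":50,"x":0,"y":0,"z":1.6,"roll":0},
    {"gripper":50,"x":0,"y":0,"z":0,"roll":0},
    {"gripper":10,"x":0,"y":0,"z":0,"roll":0},
    {"gripper":10,"x":0,"y":0,"z":0,"roll":0}
  ]
}}

```text
time_s: 6.1
eef_pos: [0.4638, -0.1116, 0.2853]
eef_rot: [0.0, 0.999, 0.036, -0.0]
wrist_force: [-1.5, 0.5, 1.0]
opening: 0.274
```

Request:
{"method": "move_arm", "body": {
  "moves": [
    {"gripper":0,"x":0,"y":0,"z":0,"roll":0},
    {"gripper":0,"x":0,"y":0,"z":0,"roll":0}
  ]
}}

```text
time_s: 6.35
eef_pos: [0.4638, -0.1117, 0.2852]
eef_rot: [0.0, 0.999, 0.035, 0.0]
wrist_force: [-1.5, -0.0, 2.3]
opening: 0.276
```

```bash
python3 -c "
from h import *
go(.4635,-.1123,.283,3.9)"
```

```text
pos [ 0.4638 -0.1117  0.2852] yaw 4.1 shift [-0.04  0.06  0.22] roll 0.16729635789830866 F [-1.5 -0.   2.3] op 0.276 t 6.35
```

Request:
{"method": "move_arm", "body": {
  "moves": [
    {"gripper":0,"x":0,"y":1.2,"z":-0.9,"roll":0},
    {"gripper":0,"x":0,"y":1.2,"z":-0.9,"roll":0},
    {"gripper":0,"x":0,"y":1.2,"z":-0.9,"roll":0}
  ]
}}

```text
time_s: 6.72
eef_pos: [0.4664, -0.1488, 0.3128]
eef_rot: [0.0, 0.999, 0.035, 0.0]
wrist_force: [-0.1, 0.8, -1.9]
opening: 0.275
```

Request:
{"method": "move_arm", "body": {
  "moves": [
    {"gripper":0,"x":0,"y":1.6,"z":-1.2,"roll":0},
    {"gripper":0,"x":0,"y":1.6,"z":-1.2,"roll":0},
    {"gripper":0,"x":0,"y":1.6,"z":-1.2,"roll":0}
  ]
}}

```text
time_s: 7.1
eef_pos: [0.4699, -0.1969, 0.3492]
eef_rot: [0.0, 0.999, 0.035, 0.0]
wrist_force: [-0.1, 0.9, -0.3]
opening: 0.277
```

Request:
{"method": "move_arm", "body": {
  "moves": [
    {"gripper":0,"x":0,"y":2,"z":-1.5,"roll":0},
    {"gripper":0,"x":0,"y":2,"z":-1.5,"roll":0},
    {"gripper":0,"x":0,"y":0,"z":0,"roll":0}
  ]
}}

```text
time_s: 7.48
eef_pos: [0.473, -0.2373, 0.3799]
eef_rot: [0.001, 0.999, 0.035, 0.001]
wrist_force: [0.0, 0.4, -0.2]
opening: 0.276
```

```bash
python3 -c "
from h import *
go(.5617,-.3565,.30,-2.85)
p=ctrl.get_obs()['eef_pos'];d=p-[.4638,-.1117,.2852];print(d,np.linalg.norm(d))
c=cam('side');print(proj(c,p-[0,0,.155]))
crop(c,225,130,375,242,5,'s4.png')"
```

```text
pos [ 0.473  -0.2373  0.3799] yaw 4.0 shift [ 8.01 12.48  8.04] roll 6.805170447576145 F [ 0.   0.4 -0.2] op 0.276 t 7.475
[ 0.00919643 -0.12562518  0.09468063] 0.15757754365815013
[[283.1563132  170.46777845]]
```

View pics/s4.png

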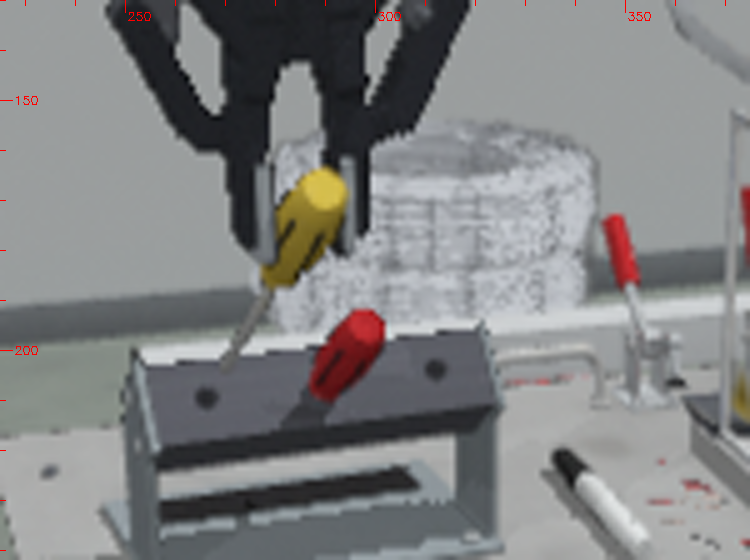

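The long driver is out: tip at about (270,203), butt at (289,168), well held. I'll fit its pitch and where it sits in the grip.

```bash
cat > pitch.py <<'E'
from h import *
from scipy.optimize import least_squares
def pitch(yawdeg,butt,sh,tip,shank,g):
    c=ctrl.camera("side"); th=np.radians(yawdeg); yh=np.array([np.sin(th),-np.cos(th),0]);xh=np.array([np.cos(th),np.sin(th),0])
    def f(p):
        a=yh*np.cos(p[0])+np.array([0,0,1])*np.sin(p[0]); P=g+xh*p[1]+yh*p[2]+np.array([0,0,p[3]])
        return np.r_[(proj(c,np.array([P+a*.042,P-a*.042,P-a*(.042+shank)]))-np.array([butt,sh,tip])).ravel(),p[1]*300]
    r=least_squares(f,[.63,0,0,0]);print("pitch",np.degrees(r.x[0]).round(1),"offs mm x,y,z",(r.x[1:]*1000).round(1),"res",r.fun.round(1))
E
python3 - <<'E'
from pitch import *
g=ctrl.get_obs()["eef_pos"]-[0,0,.165]
pitch(4,(289.4,168.2),(280,186),(270,203.3),.122,g)
E
```

```text
pitch 35.4 offs mm x,y,z [0.4 9.7 0.5] res [ 0.2  0.5  0.3 -1.1 -0.6  0.6  0.1]
```

Request:
{"method": "move_arm", "body": {
  "moves": [
    {"gripper":0,"x":2,"y":3.1,"z":0,"roll":0},
    {"gripper":0,"x":2,"y":3.1,"z":0,"roll":0},
    {"gripper":0,"x":2,"y":3.1,"z":0,"roll":0},
    {"gripper":0,"x":2,"y":3.1,"z":0,"roll":0}
  ]
}}

```text
time_s: 8.07
eef_pos: [0.5619, -0.3532, 0.3768]
eef_rot: [-0.001, 0.999, 0.036, -0.001]
wrist_force: [0.5, -0.2, -0.5]
opening: 0.276
```

Request:
{"method": "move_arm", "body": {
  "moves": [
    {"gripper":0,"x":0,"y":0,"z":2,"roll":3.4},
    {"gripper":0,"x":0,"y":0,"z":2,"roll":3.4},
    {"gripper":0,"x":0,"y":0,"z":2,"roll":0},
    {"gripper":0,"x":0,"y":0,"z":0,"roll":0}
  ]
}}

```text
time_s: 8.57
eef_pos: [0.5606, -0.3523, 0.3151]
eef_rot: [-0.002, 1.0, -0.023, -0.002]
wrist_force: [0.5, -0.4, 0.5]
opening: 0.277
```

```bash
python3 -c "
from h import *
go(.5617,-.3565,.1865,-2.85)
import cv2
ct=cam('top');cs=cam('side')
a=cv2.resize(ct['img'][200:300,260:400,::-1],None,fx=4,fy=4,interpolation=2)
b=cv2.resize(cs['img'][190:330,265:365,::-1],None,fx=4,fy=4,interpolation=2)[:560]
im=np.zeros((600,800,3),np.uint8);im[:400*1,:400]=b[:400];im[:0]=0
crop(ct,260,190,400,320,3,'a.png');crop(cs,260,160,380,330,3.2,'b.png')
a=cv2.imread('pics/a.png');b=cv2.imread('pics/b.png');im=np.zeros((max(a.shape[0],b.shape[0]),a.shape[1]+b.shape[1],3),np.uint8);im[:a.shape[0],:a.shape[1]]=a;im[:b.shape[0],a.shape[1]:]=b
cv2.imwrite('pics/c5.png',im);print(im.shape,a.shape)"
```

```text
pos [ 0.5606 -0.3523  0.3151] yaw -2.6 shift [ 0.19  0.46 12.85] roll 0.2092885788420773 F [ 0.5 -0.4  0.5] op 0.277 t 8.575
(544, 804, 3) (390, 420, 3)
```

View pics/c5.png

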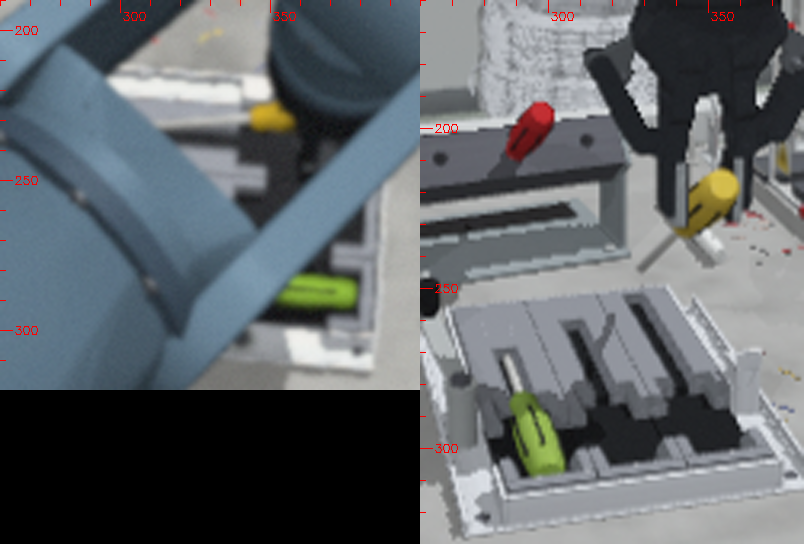

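```bash
python3 - <<'E'
from pitch import *
g=ctrl.get_obs()["eef_pos"]-[0,0,.165]
pitch(-2.6,(354.4,217.8),(344.4,231.9),(329,244.4),.122,g)
ct,cs=ctrl.camera("top"),ctrl.camera("side")
s=least_squares(lambda P:np.r_[(proj(ct,P)-(344,228.5)).ravel(),(proj(cs,P)-(344.4,231.9)).ravel()],g).x
print("grip",g,"shoulder",s.round(4),"rel",((s-g)*1000).round(1),"expected rel y",42*np.cos(.62),"z",-42*np.sin(.62))
E
```

```text
pitch 35.9 offs mm x,y,z [ 0.5  6.7 -1.6] res [ 0.9  0.6 -1.3 -1.1  0.2  0.6  0.1]
grip [ 0.56130608 -0.35309103  0.15306216] shoulder [ 0.5654 -0.3166  0.1199] rel [  4.1  36.5 -33.2] expected rel y 34.182895179826424 z -24.403476742566813
```

Request:
{"method": "move_arm", "body": {
  "moves": [
    {"gripper":0,"x":0.1,"y":0.4,"z":1,"roll":0.2},
    {"gripper":0,"x":0,"y":0,"z":1,"roll":0},
    {"gripper":0,"x":0,"y":0,"z":1,"roll":0},
    {"gripper":0,"x":0,"y":0,"z":0.7,"roll":0}
  ]
}}

```text
time_s: 9.32
eef_pos: [0.5618, -0.3573, 0.2797]
eef_rot: [-0.0, 1.0, -0.026, -0.0]
wrist_force: [-0.2, -0.7, 0.7]
opening: 0.278
```

Request:
{"method": "move_arm", "body": {
  "moves": [
    {"gripper":0,"x":0,"y":0,"z":0.6,"roll":0},
    {"gripper":0,"x":0,"y":0,"z":0.6,"roll":0},
    {"gripper":0,"x":0,"y":0,"z":0.6,"roll":0}
  ]
}}

```text
time_s: 9.7
eef_pos: [0.5626, -0.3594, 0.2655]
eef_rot: [0.003, 1.0, -0.026, 0.002]
wrist_force: [-0.7, -6.3, 7.4]
opening: 0.275
```

```bash
python3 -c "
from h import *
go(.5617,-.3565,.1865,-2.85);print(ctrl.get_obs()['torque'])"
```

```text
pos [ 0.5626 -0.3594  0.2655] yaw -3.0 shift [-0.14 -0.33  7.9 ] roll -0.11341110568174884 F [-0.7 -6.3  7.4] op 0.275 t 9.7
[-0.27483516  0.10201908 -0.0369017 ]
```

Request:
{"method": "move_arm", "body": {
  "moves": [
    {"gripper":0,"x":0,"y":0,"z":-1.7,"roll":0},
    {"gripper":0,"x":-0.1,"y":-1.6,"z":0,"roll":0},
    {"gripper":0,"x":0,"y":-1.7,"z":0,"roll":0},
    {"gripper":0,"x":0,"y":0,"z":0,"roll":0},
    {"gripper":0,"x":0,"y":0,"z":0,"roll":0}
  ]
}}

```text
time_s: 10.32
eef_pos: [0.5628, -0.3239, 0.2797]
eef_rot: [-0.0, 1.0, -0.025, -0.0]
wrist_force: [1.1, -1.8, -1.0]
opening: 0.279
```

```bash
python3 -c "
from h import *
go(.5617,-.3565,.1865,-2.85)
import cv2
ct=cam('top');cs=cam('side')
crop(ct,260,190,400,320,3,'a.png');crop(cs,260,160,380,330,3.2,'b.png')
a=cv2.imread('pics/a.png');b=cv2.imread('pics/b.png')[100:];im=np.zeros((max(a.shape[0],b.shape[0]),a.shape[1]+b.shape[1],3),np.uint8);im[:a.shape[0],:a.shape[1]]=a;im[:b.shape[0],a.shape[1]:]=b
cv2.imwrite('pics/c6.png',im[:,:800])"
```

```text
pos [ 0.5628 -0.3239  0.2797] yaw -2.9 shift [0.06 3.26 9.32] roll -0.033350939457250206 F [ 1.1 -1.8 -1. ] op 0.279 t 10.325
```

View pics/c6.png

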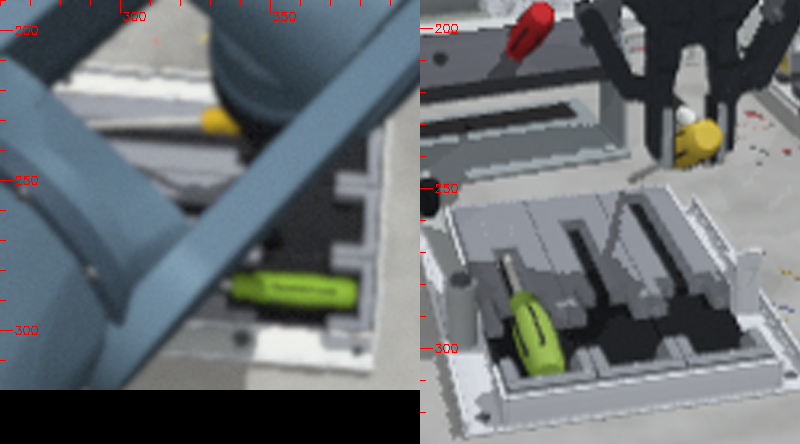

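```bash
python3 - <<'E'
from pitch import *
g=ctrl.get_obs()["eef_pos"]-[0,0,.165]
pitch(-2.9,(350.6-2,234),(341.3-2,241.3),(325.6-2,247.5),.122,g)
ct,cs=ctrl.camera("top"),ctrl.camera("side")
s=least_squares(lambda P:np.r_[(proj(ct,P)-(328.3,230.7)).ravel(),(proj(cs,P)-(339.3,241.3)).ravel()],g).x
print("shoulder rel",((s-g)*1000).round(1))
# image-based tip at groove: where does pixel match
E
```

```text
pitch 30.4 offs mm x,y,z [-0.3  4.8 -0.3] res [ 0.6  0.4 -1.5 -0.7  1.   0.3 -0.1]
shoulder rel [  3.4  37.3 -26.4]
```

Request:
{"method": "move_arm", "body": {
  "moves": [
    {"gripper":0,"x":-0.1,"y":1.25,"z":0,"roll":0},
    {"gripper":0,"x":0,"y":0,"z":1.4,"roll":0},
    {"gripper":0,"x":0,"y":0.66,"z":1.27,"roll":0},
    {"gripper":0,"x":0,"y":0.55,"z":1.32,"roll":0},
    {"gripper":0,"x":0,"y":0,"z":0,"roll":0}
  ]
}}

```text
time_s: 11.2
eef_pos: [0.5602, -0.3501, 0.239]
eef_rot: [0.0, 1.0, -0.026, 0.0]
wrist_force: [-0.0, -2.1, 3.0]
opening: 0.278
```

```bash
python3 -c "
from h import *
go(.5617,-.3565,.1865,-2.85)"
```

```text
pos [ 0.5602 -0.3501  0.239 ] yaw -3.0 shift [0.19 0.63 5.25] roll -0.17853588822515576 F [-0.  -2.1  3. ] op 0.278 t 11.2
```

Request:
{"method": "move_arm", "body": {
  "moves": [
    {"gripper":0,"x":0.1,"y":0.25,"z":1.35,"roll":0},
    {"gripper":0,"x":0.05,"y":0.2,"z":1.35,"roll":0},
    {"gripper":0,"x":0,"y":0,"z":0,"roll":0}
  ]
}}

```text
time_s: 11.58
eef_pos: [0.5613, -0.3535, 0.2116]
eef_rot: [-0.001, 1.0, -0.026, -0.001]
wrist_force: [-0.1, -2.8, 2.0]
opening: 0.276
```

Request:
{"method": "move_arm", "body": {
  "moves": [
    {"gripper":0,"x":0,"y":0.1,"z":1,"roll":0},
    {"gripper":0,"x":0,"y":0,"z":0.8,"roll":0},
    {"gripper":0,"x":0,"y":0,"z":0,"roll":0}
  ]
}}

```text
time_s: 11.95
eef_pos: [0.5615, -0.3556, 0.1948]
eef_rot: [0.001, 1.0, -0.026, 0.0]
wrist_force: [-0.9, -6.7, 2.8]
opening: 0.277
```

```bash
python3 -c "
from h import *
go(.5617,-.3565,.1865,-2.85);cam('top')
crop(cam('side'),270,190,390,320,4.5,'s7.png')
im=cam('side')['img'].astype(int);r,g,b=im[...,0],im[...,1],im[...,2]
for n,m in (('yel',(r>110)&(g>90)&(b<.55*g)&(r>g)),('grn',(g>r*1.15)&(b<.5*g)&(g>90))):
    m[:, :255]=0;m[:,400:]=0;m[:180]=0;m[320:]=0
    v,u=np.nonzero(m);print(n,len(u),u.min(),u.max(),v.min(),v.max(),u.mean().round(1),v.mean().round(1))"
```

```text
pos [ 0.5615 -0.3556  0.1948] yaw -2.9 shift [0.02 0.09 0.83] roll -0.09764448454855312 F [-0.9 -6.7  2.8] op 0.277 t 11.95
yel 205 343 373 209 295 350.6 284.5
grn 234 288 304 283 307 295.8 296.3
```

Request:
{"method": "move_arm", "body": {
  "moves": [
    {"gripper":0,"x":0,"y":0.2,"z":0,"roll":0},
    {"gripper":0,"x":0,"y":0,"z":0.5,"roll":0},
    {"gripper":0,"x":0,"y":0,"z":0,"roll":0}
  ]
}}

```text
time_s: 12.48
eef_pos: [0.5614, -0.3566, 0.1896]
eef_rot: [0.0, 1.0, -0.026, -0.0]
wrist_force: [0.8, -3.3, 1.6]
opening: 0.274
```

```bash
cat > blob.py <<'E'
from h import *
def blobs(c,roi):
    u0,v0,u1,v1=roi;hsv=cv2.cvtColor(np.ascontiguousarray(c["img"][v0:v1,u0:u1]),cv2.COLOR_RGB2HSV)
    for n,lo,hi in(("yel",(20,110,80),(29,255,255)),("grn",(33,110,60),(50,255,255)),("red",(174,130,70),(180,255,255))):
        m=cv2.inRange(hsv,lo,hi);k,l,s,ce=cv2.connectedComponentsWithStats(m)
        if k>1:
            i=1+s[1:,4].argmax();print(n,"area",s[i,4],"u",u0+s[i,0],u0+s[i,0]+s[i,2],"v",v0+s[i,1],v0+s[i,1]+s[i,3],"c",(ce[i]+[u0,v0]).round(1))
E
python3 - <<'E'
from blob import *
go(.5617,-.3565,.1865,-2.85);t=cam('top')
c=cam('side');blobs(c,(265,230,395,325));crop(c,270,200,390,320,5,'s7.png')
P=np.load('poses.npz')['tray'];cc,ss=np.cos(P[2]),np.sin(P[2])
L=lambda x,y,z:[P[0]+cc*x-ss*y,P[1]+ss*x+cc*y,z]
print('grn pred',proj(c,[L(.05,.042,.0215),L(.05,-.042,.0215)]).round(1).tolist(),'yel pred',proj(c,[L(-.05,.042,.0215),L(-.05,-.042,.0215)]).round(1).tolist())
E
```

```text
pos [ 0.5614 -0.3566  0.1896] yaw -2.9 shift [ 0.02 -0.01  0.31] roll -0.09254762309426212 F [ 0.8 -3.3  1.6] op 0.274 t 12.475
yel area 233 u 343 359 v 274 300 c [350.  288.4]
grn area 275 u 288 306 v 282 309 c [295.8 296.1]
grn pred [[298.6, 307.6], [290.2, 284.5]] yel pred [[353.6, 300.3], [340.7, 278.4]]
```

View pics/s7.png

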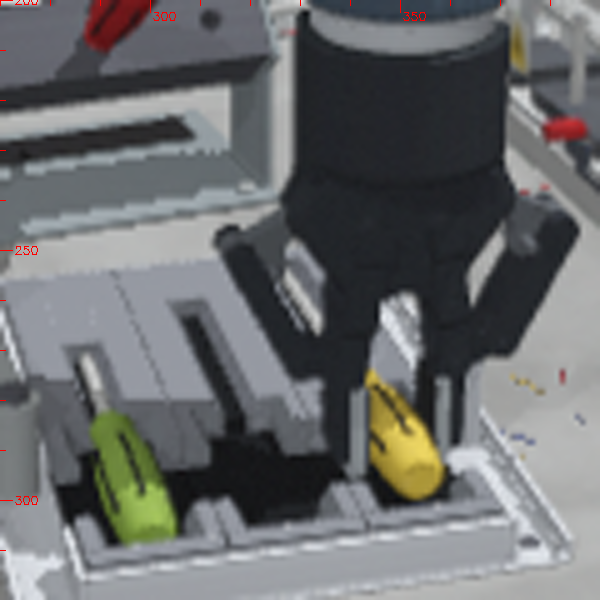

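The yellow handle is over its pocket, nearly level, with its butt at about (352,298). I'll lower the last few millimetres and release.

Request:
{"method": "move_arm", "body": {
  "moves": [
    {"gripper":0,"x":0,"y":0,"z":0.2,"roll":0},
    {"gripper":0,"x":0,"y":0,"z":0.15,"roll":0},
    {"gripper":0,"x":0,"y":0,"z":0,"roll":0},
    {"gripper":0,"x":0,"y":0,"z":0,"roll":0}
  ]
}}

```text
time_s: 13.08
eef_pos: [0.5616, -0.3568, 0.1867]
eef_rot: [0.0, 1.0, -0.026, 0.0]
wrist_force: [-0.5, -5.4, 3.8]
opening: 0.273
```

```bash
python3 - <<'E'
from blob import *
go(.5617,-.3565,.1865,-2.85)
c=cam('side');blobs(c,(265,230,395,325));blobs(cam('top'),(260,190,400,320))
E
```

```text
pos [ 0.5616 -0.3568  0.1867] yaw -2.9 shift [ 0.01 -0.03  0.02] roll -0.0890005540233858 F [-0.5 -5.4  3.8] op 0.273 t 13.075
yel area 238 u 343 359 v 275 301 c [350.  289.6]
grn area 274 u 288 306 v 282 309 c [295.8 296.1]
yel area 118 u 339 353 v 232 243 c [345.1 237.5]
grn area 212 u 355 379 v 282 293 c [368.  287.1]
```

Request:
{"method": "move_arm", "body": {
  "moves": [
    {"gripper":0,"x":0,"y":0.1,"z":0.1,"roll":0},
    {"gripper":0,"x":0,"y":0,"z":0.1,"roll":0},
    {"gripper":0,"x":0,"y":0,"z":0,"roll":0}
  ]
}}

```text
time_s: 13.55
eef_pos: [0.5614, -0.3572, 0.1843]
eef_rot: [-0.0, 1.0, -0.026, -0.0]
wrist_force: [0.2, -1.5, 3.9]
opening: 0.276
```

```bash
python3 - <<'E'
from blob import *
go(.5617,-.3565,.1865,-2.85);print(ctrl.get_obs()['torque'])
c=cam('side');blobs(c,(265,230,395,325))
E
```

```text
pos [ 0.5614 -0.3572  0.1843] yaw -2.9 shift [ 0.02 -0.08 -0.22] roll -0.08696479577143634 F [ 0.2 -1.5  3.9] op 0.276 t 13.55
[ 0.32959018 -0.05323539 -0.04835352]
yel area 227 u 343 359 v 276 301 c [349.7 290.4]
grn area 274 u 288 306 v 282 309 c [295.7 296.1]
```

Request:
{"method": "move_arm", "body": {
  "moves": [
    {"gripper":0,"x":0,"y":0,"z":0.1,"roll":0},
    {"gripper":0,"x":0,"y":0,"z":0.05,"roll":0},
    {"gripper":0,"x":0,"y":0,"z":0,"roll":0}
  ]
}}

```text
time_s: 13.98
eef_pos: [0.5615, -0.3573, 0.1839]
eef_rot: [-0.0, 1.0, -0.026, -0.0]
wrist_force: [-2.4, 0.0, 10.1]
opening: 0.271
```

```bash
python3 - <<'E'
from blob import *
go(.5617,-.3565,.1865,-2.85);print(ctrl.get_obs()['torque'])
c=cam('side');blobs(c,(265,230,395,325))
E
```

```text
pos [ 0.5615 -0.3573  0.1839] yaw -2.9 shift [ 0.01 -0.08 -0.26] roll -0.07418227485000273 F [-2.4  0.  10.1] op 0.271 t 13.975
[ 0.80579802  0.33683048 -0.0114381 ]
yel area 226 u 343 359 v 276 301 c [349.7 290.4]
grn area 275 u 288 306 v 282 309 c [295.8 296.1]
```

Request:
{"method": "move_arm", "body": {
  "moves": [
    {"gripper":32,"x":0,"y":0,"z":0,"roll":0},
    {"gripper":38,"x":0,"y":0,"z":0,"roll":0},
    {"gripper":38,"x":0,"y":0,"z":0,"roll":0},
    {"gripper":38,"x":0,"y":0,"z":-2,"roll":0},
    {"gripper":38,"x":0,"y":0,"z":-4,"roll":0}
  ]
}}

```text
time_s: 14.65
eef_pos: [0.5609, -0.357, 0.2427]
eef_rot: [-0.001, 1.0, -0.026, -0.001]
wrist_force: [0.1, -0.8, -0.6]
opening: 0.383
```

Request:
{"method": "move_arm", "body": {
  "moves": [
    {"gripper":50,"x":0,"y":0,"z":-6,"roll":0},
    {"gripper":50,"x":0,"y":0,"z":-6,"roll":0},
    {"gripper":50,"x":0,"y":0,"z":0,"roll":0}
  ]
}}

```text
time_s: 15.02
eef_pos: [0.5629, -0.3586, 0.3723]
eef_rot: [0.005, 1.0, -0.026, 0.005]
wrist_force: [0.0, 0.2, 0.2]
opening: 0.5
```

```bash
python3 - <<'E'
from blob import *
go(.5195,-.1085,.283,3.9)
c=cam('side');blobs(c,(265,230,395,325));blobs(cam('top'),(260,190,400,320))
E
```

```text
pos [ 0.5629 -0.3586  0.3723] yaw -2.9 shift [ -5.7  -24.83   8.64] roll -6.823055260037421 F [0.  0.2 0.2] op 0.5 t 15.025
yel area 302 u 338 359 v 275 301 c [347.7 288.6]
grn area 271 u 288 306 v 283 309 c [295.8 296.1]
yel area 292 u 339 368 v 232 245 c [353.2 237.7]
grn area 215 u 356 379 v 281 293 c [368.3 287.1]
```

Request:
{"method": "move_arm", "body": {
  "moves": [
    {"gripper":50,"x":-1.1,"y":-5,"z":0,"roll":0},
    {"gripper":50,"x":-1.1,"y":-5,"z":0,"roll":0},
    {"gripper":50,"x":-1.1,"y":-5,"z":0,"roll":0},
    {"gripper":50,"x":-1.1,"y":-5,"z":0,"roll":0},
    {"gripper":50,"x":-1.1,"y":-4.5,"z":0,"roll":0}
  ]
}}

```text
time_s: 15.75
eef_pos: [0.5179, -0.108, 0.3612]
eef_rot: [-0.001, 1.0, -0.026, -0.002]
wrist_force: [0.4, -0.1, 0.4]
opening: 0.498
```

Request:
{"method": "move_arm", "body": {
  "moves": [
    {"gripper":50,"x":0,"y":0,"z":2,"roll":-3.4},
    {"gripper":50,"x":0,"y":0,"z":2,"roll":-3.4},
    {"gripper":50,"x":0,"y":0,"z":0,"roll":0}
  ]
}}

```text
time_s: 16.12
eef_pos: [0.5178, -0.1092, 0.3201]
eef_rot: [-0.002, 0.999, 0.034, -0.003]
wrist_force: [-0.0, 0.1, -1.3]
opening: 0.503
```

```bash
python3 - <<'E'
from blob import *
go(.5195,-.1087,.284,3.9)
c=cam('side');blobs(c,(265,180,395,325))
P=np.load('poses.npz')['tray'];cc,ss=np.cos(P[2]),np.sin(P[2]);L=lambda x,y,z:[P[0]+cc*x-ss*y,P[1]+ss*x+cc*y,z]
t=cam('top');print('top pred yel butt/shoulder, grn',proj(t,[L(-.05,.042,.0215),L(-.05,-.042,.0215),L(.05,.042,.0215),L(.05,-.042,.0215)]).round(1).tolist());blobs(t,(260,190,400,320))
E
```

```text
pos [ 0.5178 -0.1092  0.3201] yaw 3.9 shift [ 0.2  -0.03  3.61] roll -0.049775296591903384 F [-0.   0.1 -1.3] op 0.503 t 16.125
yel area 303 u 338 359 v 275 301 c [347.7 288.6]
grn area 277 u 288 306 v 282 309 c [295.8 295.9]
red area 132 u 287 302 v 192 210 c [294.2 199.7]
top pred yel butt/shoulder, grn [[381.4, 240.0], [341.4, 236.9], [378.7, 287.9], [337.9, 284.6]]
yel area 442 u 339 381 v 232 246 c [360.  238.3]
grn area 447 u 337 379 v 280 293 c [358.1 285.8]
```

The long driver lies in its nest: handle at u 339–381, v 238 against 341–381, 238.5 predicted. Now the medium one.

Request:
{"method": "move_arm", "body": {
  "moves": [
    {"gripper":50,"x":0.15,"y":0,"z":2,"roll":0},
    {"gripper":50,"x":0,"y":0,"z":1.6,"roll":0},
    {"gripper":50,"x":0,"y":0,"z":0,"roll":0},
    {"gripper":10,"x":0,"y":0,"z":0,"roll":0},
    {"gripper":0,"x":0,"y":0,"z":0,"roll":0}
  ]
}}

```text
time_s: 16.85
eef_pos: [0.5206, -0.11, 0.2879]
eef_rot: [0.0, 0.999, 0.034, -0.0]
wrist_force: [-3.0, -0.3, 2.3]
opening: 0.273
```

Request:
{"method": "move_arm", "body": {
  "moves": [
    {"gripper":0,"x":0,"y":0,"z":0,"roll":0},
    {"gripper":0,"x":0,"y":0,"z":0,"roll":0}
  ]
}}

```text
time_s: 17.1
eef_pos: [0.5206, -0.1101, 0.2877]
eef_rot: [0.0, 0.999, 0.034, 0.0]
wrist_force: [-4.5, -1.5, 4.9]
opening: 0.272
```

Request:
{"method": "move_arm", "body": {
  "moves": [
    {"gripper":0,"x":0,"y":1.2,"z":-0.9,"roll":0},
    {"gripper":0,"x":0,"y":1.2,"z":-0.9,"roll":0},
    {"gripper":0,"x":0,"y":1.2,"z":-0.9,"roll":0}
  ]
}}

```text
time_s: 17.48
eef_pos: [0.5232, -0.1469, 0.3148]
eef_rot: [0.0, 0.999, 0.034, 0.0]
wrist_force: [-0.1, 1.0, -1.6]
opening: 0.276
```

Request:
{"method": "move_arm", "body": {
  "moves": [
    {"gripper":0,"x":0,"y":1.6,"z":-1.2,"roll":0},
    {"gripper":0,"x":0,"y":1.6,"z":-1.2,"roll":0},
    {"gripper":0,"x":0,"y":1.6,"z":-1.2,"roll":0},
    {"gripper":0,"x":0,"y":2,"z":-1.5,"roll":0},
    {"gripper":0,"x":0,"y":0,"z":0,"roll":0}
  ]
}}

```text
time_s: 18.1
eef_pos: [0.528, -0.2157, 0.367]
eef_rot: [0.001, 0.999, 0.033, 0.001]
wrist_force: [-0.2, 0.1, -0.9]
opening: 0.277
```

```bash
python3 - <<'E'
from blob import *
go(.5118,-.354,.29,-2.85)
c=cam('side');blobs(c,(265,130,395,325));print(proj(c,ctrl.get_obs()['eef_pos']-[0,0,.1625]))
E
```

```text
pos [ 0.528  -0.2157  0.367 ] yaw 3.7 shift [-2.55 13.68  7.72] roll 6.5987322782800675 F [-0.2  0.1 -0.9] op 0.277 t 18.1
yel area 303 u 338 359 v 275 301 c [347.7 288.6]
grn area 277 u 288 306 v 282 309 c [295.8 295.9]
red area 164 u 302 320 v 166 189 c [311.6 175.9]
[[308.39535384 176.41267839]]
```

Request:
{"method": "move_arm", "body": {
  "moves": [
    {"gripper":0,"x":-0.9,"y":3.8,"z":0,"roll":0},
    {"gripper":0,"x":-0.9,"y":3.8,"z":0,"roll":0},
    {"gripper":0,"x":-0.7,"y":3.8,"z":0,"roll":0},
    {"gripper":0,"x":0,"y":0,"z":2,"roll":3.3},
    {"gripper":0,"x":0,"y":0,"z":2,"roll":3.3}
  ]
}}

```text
time_s: 18.77
eef_pos: [0.51, -0.3289, 0.3238]
eef_rot: [-0.001, 1.0, -0.025, -0.0]
wrist_force: [-0.1, 0.6, -0.7]
opening: 0.274
```

Request:
{"method": "move_arm", "body": {
  "moves": [
    {"gripper":0,"x":0,"y":0,"z":2,"roll":0},
    {"gripper":0,"x":0,"y":0,"z":2,"roll":0},
    {"gripper":0,"x":0,"y":0,"z":0,"roll":0},
    {"gripper":0,"x":0,"y":0,"z":0,"roll":0}
  ]
}}

```text
time_s: 19.27
eef_pos: [0.5106, -0.3291, 0.2855]
eef_rot: [0.0, 1.0, -0.024, 0.0]
wrist_force: [-0.2, 1.0, 0.4]
opening: 0.276
```

```bash
python3 - <<'E'
from blob import *
go(.5118,-.354,.1865,-2.85)
c=cam('side');blobs(c,(265,180,395,325));blobs(cam('top'),(260,190,400,320))
E
```

```text
pos [ 0.5106 -0.3291  0.2855] yaw -2.7 shift [0.23 2.47 9.9 ] roll 0.1457588017927094 F [-0.2  1.   0.4] op 0.276 t 19.275
yel area 302 u 338 359 v 275 301 c [347.7 288.6]
grn area 272 u 288 306 v 282 308 c [295.8 296. ]
red area 169 u 310 327 v 229 248 c [319.1 236.8]
grn area 66 u 337 348 v 281 290 c [341.3 285.7]
red area 28 u 330 338 v 253 262 c [333.8 257.5]
```

Request:
{"method": "move_arm", "body": {
  "moves": [
    {"gripper":0,"x":0.2,"y":0.15,"z":1,"roll":0.1},
    {"gripper":0,"x":0,"y":0,"z":1.15,"roll":0},
    {"gripper":0,"x":0,"y":0,"z":0,"roll":0}
  ]
}}

```text
time_s: 19.75
eef_pos: [0.5123, -0.3307, 0.2629]
eef_rot: [-0.001, 1.0, -0.025, 0.0]
wrist_force: [2.6, 0.6, 0.9]
opening: 0.277
```

Request:
{"method": "move_arm", "body": {
  "moves": [
    {"gripper":0,"x":0,"y":0.72,"z":1.12,"roll":0},
    {"gripper":0,"x":0,"y":0.54,"z":1.04,"roll":0},
    {"gripper":0,"x":0,"y":0,"z":0,"roll":0}
  ]
}}

```text
time_s: 20.12
eef_pos: [0.5115, -0.3441, 0.2419]
eef_rot: [0.0, 1.0, -0.025, -0.0]
wrist_force: [-0.1, -2.9, 3.7]
opening: 0.276
```

```bash
python3 - <<'E'
from blob import *
go(.5118,-.354,.1865,-2.85)
E
```

```text
pos [ 0.5115 -0.3441  0.2419] yaw -2.9 shift [0.08 0.98 5.54] roll -0.015751123453739524 F [-0.1 -2.9  3.7] op 0.276 t 20.125
```

Request:
{"method": "move_arm", "body": {
  "moves": [
    {"gripper":0,"x":0,"y":0.42,"z":1.08,"roll":0},
    {"gripper":0,"x":0,"y":0.33,"z":1.1,"roll":0},
    {"gripper":0,"x":0,"y":0,"z":0,"roll":0}
  ]
}}

```text
time_s: 20.5
eef_pos: [0.5113, -0.3513, 0.2204]
eef_rot: [0.0, 1.0, -0.025, 0.0]
wrist_force: [-0.3, -1.9, 3.3]
opening: 0.279
```

Request:
{"method": "move_arm", "body": {
  "moves": [
    {"gripper":0,"x":0,"y":0.22,"z":1.1,"roll":0},
    {"gripper":0,"x":0,"y":0.1,"z":1.1,"roll":0},
    {"gripper":0,"x":0,"y":0,"z":0.6,"roll":0},
    {"gripper":0,"x":0,"y":0,"z":0,"roll":0}
  ]
}}

```text
time_s: 21.0
eef_pos: [0.5115, -0.3558, 0.1936]
eef_rot: [0.002, 1.0, -0.025, 0.001]
wrist_force: [0.7, -8.8, 4.0]
opening: 0.275
```

```bash
python3 - <<'E'
from blob import *
go(.5118,-.354,.1865,-2.85);print(ctrl.get_obs()['torque'])
c=cam('side');blobs(c,(265,230,395,325));blobs(cam('top'),(260,190,400,320))
P=np.load('poses.npz')['tray'];cc,ss=np.cos(P[2]),np.sin(P[2]);L=lambda x,y,z:[P[0]+cc*x-ss*y,P[1]+ss*x+cc*y,z]
print('pred red side/top',proj(c,[L(0,.042,.0215),L(0,-.042,.0215)]).round(1).tolist(),proj(cam('top'),[L(0,.042,.0215),L(0,-.042,.0215)]).round(1).tolist())
E
```

```text
pos [ 0.5115 -0.3558  0.1936] yaw -2.8 shift [ 0.02 -0.19  0.71] roll 0.01873878095673831 F [ 0.7 -8.8  4. ] op 0.275 t 21.0
[-1.05747323  0.12617473  0.02477435]
yel area 304 u 338 359 v 275 301 c [347.7 288.6]
grn area 275 u 288 306 v 283 309 c [295.8 296.2]
red area 191 u 317 332 v 278 301 c [324.1 290.7]
yel area 12 u 339 343 v 238 242 c [340.2 239.4]
grn area 162 u 338 357 v 280 292 c [347.8 285.3]
red area 16 u 342 349 v 256 261 c [345.6 257.5]
pred red side/top [[326.5, 303.9], [315.8, 281.4]] [[380.1, 263.7], [339.6, 260.5]]
```

Request:
{"method": "move_arm", "body": {
  "moves": [
    {"gripper":0,"x":0,"y":0.2,"z":0,"roll":0},
    {"gripper":0,"x":0,"y":0,"z":0.3,"roll":0},
    {"gripper":0,"x":0,"y":0,"z":0,"roll":0}
  ]
}}

```text
time_s: 21.52
eef_pos: [0.5114, -0.3568, 0.1899]
eef_rot: [0.001, 1.0, -0.025, 0.001]
wrist_force: [-0.1, -7.0, 4.6]
opening: 0.272
```

```bash
python3 - <<'E'
from blob import *
go(.5118,-.354,.1865,-2.85);print(ctrl.get_obs()['torque'])
c=cam('side');blobs(c,(265,230,395,325));t=cam('top');print(t['img'][254:264:2,332:352:1,0]-t['img'][254:264:2,332:352:1,1].astype(int))
E
```

```text
pos [ 0.5114 -0.3568  0.1899] yaw -2.8 shift [ 0.03 -0.28  0.34] roll 0.015777679709643166 F [-0.1 -7.   4.6] op 0.272 t 21.525
[-0.46995332 -0.10009625 -0.08599848]
yel area 305 u 338 359 v 275 301 c [347.7 288.5]
grn area 273 u 288 306 v 283 309 c [295.8 296.2]
red area 201 u 317 332 v 277 303 c [323.9 292.2]
[[ -3  -3  -3  -3  -2  -4  -2   1  -1   0   2   0   2  -3  -2  -6  -9 -11
  -12 -12]
 [ -3  -3  -2  -2   1  13  34  56  59  57  54  57  63  63  63  35   4  -9
  -12 -15]
 [ -1  -1  -2   2  22  74 122 142 143 141 140 144 145 146 136  98  46   3
  -10 -11]
 [  1   0   1   1  24  79 131 154 161 161 160 161 161 160 153 128  81  29
   -5 -12]
 [ -3  -2  -1   4  30  80 118 136 137 140 141 142 146 151 150 135 104  62
   19  -5]]
```

Request:
{"method": "move_arm", "body": {
  "moves": [
    {"gripper":0,"x":0,"y":0.25,"z":-0.05,"roll":0},
    {"gripper":0,"x":0,"y":0,"z":0.25,"roll":0},
    {"gripper":0,"x":0,"y":0,"z":0.1,"roll":0},
    {"gripper":0,"x":0,"y":0,"z":0,"roll":0}
  ]
}}

```text
time_s: 22.12
eef_pos: [0.5108, -0.3581, 0.1858]
eef_rot: [-0.0, 1.0, -0.025, -0.0]
wrist_force: [0.1, 0.1, 4.5]
opening: 0.278
```

```bash
python3 - <<'E'
from blob import *
go(.5118,-.354,.1865,-2.85);print(ctrl.get_obs()['torque'])
c=cam('side');blobs(c,(265,230,395,325));t=cam('top');print(t['img'][258:264:2,332:352:1,0]-t['img'][258:264:2,332:352:1,1].astype(int))
E
```

```text
pos [ 0.5108 -0.3581  0.1858] yaw -2.8 shift [ 0.08 -0.41 -0.07] roll 0.026891378712591063 F [0.1 0.1 4.5] op 0.278 t 22.125
[ 0.57847557 -0.08493038 -0.04675624]
yel area 291 u 338 359 v 277 301 c [348.  289.2]
grn area 273 u 288 306 v 283 309 c [295.8 296.2]
red area 209 u 316 332 v 279 305 c [323.3 294. ]
[[ -2   0  -2   1  15  57 101 125 130 123 118 120 123 126 123 106  65  17
   -8 -12]
 [  1   0   0   2  15  58 118 151 162 164 164 162 162 164 160 146 105  53
    4 -11]
 [ -2  -2   0   2  15  61 110 139 147 152 152 153 155 153 156 148 129  90
   40   0]]
```

Request:
{"method": "move_arm", "body": {
  "moves": [
    {"gripper":0,"x":0,"y":0,"z":0.1,"roll":0},
    {"gripper":0,"x":0,"y":0,"z":0.05,"roll":0},
    {"gripper":0,"x":0,"y":0,"z":0,"roll":0}
  ]
}}

```text
time_s: 22.6
eef_pos: [0.5109, -0.3582, 0.1848]
eef_rot: [-0.0, 1.0, -0.025, -0.0]
wrist_force: [0.0, 2.1, 6.8]
opening: 0.274
```

Request:
{"method": "move_arm", "body": {
  "moves": [
    {"gripper":0,"x":0,"y":0,"z":0.1,"roll":0},
    {"gripper":0,"x":0,"y":0,"z":0,"roll":0}
  ]
}}

```text
time_s: 22.85
eef_pos: [0.511, -0.3583, 0.1846]
eef_rot: [-0.0, 1.0, -0.025, -0.0]
wrist_force: [-1.6, 4.0, 11.6]
opening: 0.279
```

```bash
python3 - <<'E'
from blob import *
go(.5118,-.354,.1865,-2.85);print(ctrl.get_obs()['torque'])
c=cam('side');blobs(c,(265,230,395,325))
E
```

```text
pos [ 0.511  -0.3583  0.1846] yaw -2.8 shift [ 0.06 -0.44 -0.19] roll 0.040826892926361324 F [-1.6  4.  11.6] op 0.279 t 22.85
[1.14264408 0.28123422 0.10609298]
yel area 285 u 338 359 v 277 301 c [348.1 289.4]
grn area 275 u 288 306 v 283 309 c [295.8 296.2]
red area 196 u 317 332 v 279 305 c [323.3 294. ]
```

Request:
{"method": "move_arm", "body": {
  "moves": [
    {"gripper":32,"x":0,"y":0,"z":0,"roll":0},
    {"gripper":38,"x":0,"y":0,"z":0,"roll":0},
    {"gripper":38,"x":0,"y":0,"z":0,"roll":0},
    {"gripper":38,"x":0,"y":0,"z":-2,"roll":0},
    {"gripper":38,"x":0,"y":0,"z":-4,"roll":0}
  ]
}}

```text
time_s: 23.52
eef_pos: [0.5103, -0.358, 0.2435]
eef_rot: [-0.001, 1.0, -0.025, -0.001]
wrist_force: [-0.1, -0.6, 0.8]
opening: 0.379
```

Request:
{"method": "move_arm", "body": {
  "moves": [
    {"gripper":35,"x":0,"y":0,"z":-4,"roll":0},
    {"gripper":35,"x":-3,"y":-5,"z":0,"roll":-3},
    {"gripper":35,"x":-3,"y":-5,"z":0,"roll":0},
    {"gripper":35,"x":-2,"y":-2.5,"z":0,"roll":0},
    {"gripper":35,"x":0,"y":0,"z":0,"roll":0}
  ]
}}

```text
time_s: 24.15
eef_pos: [0.4324, -0.2306, 0.2847]
eef_rot: [0.0, 1.0, 0.002, 0.0]
wrist_force: [-0.1, -0.3, 0.5]
opening: 0.35
```

```bash
python3 - <<'E'
from blob import *
c=cam('top')
print('knob',unproj(c,292.1,302.6,.066))
go(.4257,-.2207,.222,0.5)
P=np.load('poses.npz')['tray'];cc,ss=np.cos(P[2]),np.sin(P[2]);L=lambda x,y,z:[P[0]+cc*x-ss*y,P[1]+ss*x+cc*y,z]
blobs(c,(260,190,400,320));blobs(cam('side'),(265,230,395,325))
crop(cam('side'),260,215,380,335,5,'s8.png')
E
```

```text
knob [ 0.42314779 -0.22023869  0.066     ]
pos [ 0.4333 -0.232   0.2851] yaw 0.2 shift [-0.77 -1.14  6.31] roll -0.29600303282569485 F [-0.2 -0.8 -0.4] op 0.351 t 24.2
yel area 438 u 339 381 v 232 246 c [360.  238.3]
grn area 421 u 337 379 v 280 293 c [358.9 285.7]
red area 145 u 350 380 v 257 270 c [366.2 263.2]
yel area 302 u 338 359 v 275 301 c [347.7 288.6]
grn area 276 u 288 306 v 282 309 c [295.8 296. ]
red area 261 u 313 332 v 279 305 c [321.8 292.7]
```

Request:
{"method": "move_arm", "body": {
  "moves": [
    {"gripper":35,"x":-0.9,"y":-1.1,"z":0,"roll":0},
    {"gripper":35,"x":0,"y":0,"z":1.5,"roll":0},
    {"gripper":35,"x":0,"y":0,"z":0,"roll":0}
  ]
}}

```text
time_s: 24.68
eef_pos: [0.4235, -0.2208, 0.2669]
eef_rot: [-0.001, 1.0, 0.001, -0.001]
wrist_force: [-0.7, -0.2, 0.4]
opening: 0.349
```

```bash
python3 - <<'E'
from blob import *
go(.4240,-.2206,.222,0.5)
E
```

```text
pos [ 0.4235 -0.2208  0.2669] yaw 0.2 shift [ 0.06 -0.01  4.49] roll -0.34419021406061745 F [-0.7 -0.2  0.4] op 0.349 t 24.675
```

Request:
{"method": "move_arm", "body": {
  "moves": [
    {"gripper":35,"x":0,"y":0,"z":2.4,"roll":0},
    {"gripper":35,"x":0,"y":0,"z":2,"roll":0},
    {"gripper":30,"x":0,"y":0,"z":0,"roll":0}
  ]
}}

```text
time_s: 25.05
eef_pos: [0.4236, -0.2208, 0.2231]
eef_rot: [-0.001, 1.0, 0.001, -0.001]
wrist_force: [-0.2, -0.2, 0.9]
opening: 0.301
```

Request:
{"method": "move_arm", "body": {
  "moves": [
    {"gripper":30,"x":1.49,"y":0.12,"z":0,"roll":9},
    {"gripper":30,"x":1.49,"y":0.12,"z":0,"roll":9},
    {"gripper":30,"x":1.49,"y":0.12,"z":0,"roll":9},
    {"gripper":30,"x":1.49,"y":0.12,"z":0,"roll":9}
  ]
}}

```text
time_s: 25.55
eef_pos: [0.4807, -0.2393, 0.2252]
eef_rot: [-0.0, 0.951, -0.31, -0.0]
wrist_force: [-1.3, 0.1, 0.5]
opening: 0.301
```

```bash
cat > ang.py <<'E'
from blob import *
def ang():
    o=ctrl.get_obs();p=o['eef_pos'];d=p[:2]-[.4266,-.3157]
    print('tool local deg',np.degrees(np.arctan2(d[1],d[0]))+2.86,'r',np.hypot(*d))
    go(.5215,-.3204,.222,87.1)
ang()
E
python3 ang.py
```

```text
tool local deg 57.583447766700246 r 0.09363621943780359
pos [ 0.4807 -0.2393  0.2252] yaw -36.1 shift [8.08 4.15 0.31] roll 56.78296545686854 F [-1.3  0.1  0.5] op 0.301 t 25.55
```

Request:
{"method": "move_arm", "body": {
  "moves": [
    {"gripper":30,"x":1.49,"y":0.12,"z":0.1,"roll":9},
    {"gripper":30,"x":1.49,"y":0.12,"z":0,"roll":9},
    {"gripper":30,"x":1.49,"y":0.12,"z":0,"roll":9}
  ]
}}

```text
time_s: 25.92
eef_pos: [0.5097, -0.2733, 0.2243]
eef_rot: [-0.0, 0.852, -0.523, -0.0]
wrist_force: [-1.2, 0.6, 0.3]
opening: 0.303
```

Request:
{"method": "move_arm", "body": {
  "moves": [
    {"gripper":30,"x":1.49,"y":0.12,"z":0,"roll":9},
    {"gripper":30,"x":1.49,"y":0.12,"z":0,"roll":9},
    {"gripper":30,"x":0,"y":0,"z":0,"roll":0}
  ]
}}

```text
time_s: 26.3
eef_pos: [0.5187, -0.3025, 0.2245]
eef_rot: [0.0, 0.761, -0.648, 0.001]
wrist_force: [-0.8, 1.0, 0.6]
opening: 0.299
```

```bash
python3 ang.py
```

```text
tool local deg 11.032085061312893 r 0.0930584120623343
pos [ 0.5187 -0.3025  0.2245] yaw -80.8 shift [1.81 0.01 0.25] roll 12.090087105727719 F [-0.8  1.   0.6] op 0.299 t 26.3
```

Moving smoothly with about 1 N on the knob. I'll creep to the stop and watch the force.

Request:
{"method": "move_arm", "body": {
  "moves": [
    {"gripper":30,"x":0.9,"y":0.05,"z":0,"roll":6},
    {"gripper":30,"x":0.8,"y":0,"z":0,"roll":5},
    {"gripper":30,"x":0,"y":0,"z":0,"roll":0}
  ]
}}

```text
time_s: 26.68
eef_pos: [0.5197, -0.3184, 0.2241]
eef_rot: [0.0, -0.697, 0.717, -0.0]
wrist_force: [0.3, -0.6, -0.4]
opening: 0.301
```

Request:
{"method": "move_arm", "body": {
  "moves": [
    {"gripper":30,"x":0.2,"y":0,"z":0,"roll":0},
    {"gripper":30,"x":0,"y":0,"z":0,"roll":0}
  ]
}}

```text
time_s: 26.92
eef_pos: [0.5197, -0.3201, 0.2239]
eef_rot: [0.0, -0.696, 0.718, -0.0]
wrist_force: [0.3, 1.5, -0.2]
opening: 0.301
```

Request:
{"method": "move_arm", "body": {
  "moves": [
    {"gripper":30,"x":0.15,"y":0,"z":0,"roll":0},
    {"gripper":30,"x":0,"y":0,"z":0,"roll":0}
  ]
}}

```text
time_s: 27.18
eef_pos: [0.5197, -0.3219, 0.2237]
eef_rot: [0.0, -0.696, 0.718, -0.0]
wrist_force: [-0.2, 1.1, 0.4]
opening: 0.303
```

```bash
python3 ang.py
```

```text
tool local deg -0.9503113333287434 r 0.09327919511859434
pos [ 0.5197 -0.3219  0.2237] yaw -91.8 shift [-0.16 -0.18  0.17] roll 1.0890259570026046 F [-0.2  1.1  0.4] op 0.303 t 27.175
```

Request:
{"method": "move_arm", "body": {
  "moves": [
    {"gripper":30,"x":0.15,"y":0,"z":0,"roll":0},
    {"gripper":30,"x":0,"y":0,"z":0,"roll":0}
  ]
}}

```text
time_s: 27.42
eef_pos: [0.5196, -0.3232, 0.2236]
eef_rot: [0.0, -0.696, 0.718, 0.0]
wrist_force: [0.9, 3.2, 1.1]
opening: 0.302
```

Request:
{"method": "move_arm", "body": {
  "moves": [
    {"gripper":30,"x":0.1,"y":0,"z":0,"roll":0},
    {"gripper":30,"x":0,"y":0,"z":0,"roll":0}
  ]
}}

```text
time_s: 27.68
eef_pos: [0.5196, -0.3236, 0.2236]
eef_rot: [0.001, -0.696, 0.718, 0.001]
wrist_force: [1.3, 5.9, 3.0]
opening: 0.301
```

Request:
{"method": "move_arm", "body": {
  "moves": [
    {"gripper":30,"x":0.1,"y":0,"z":0,"roll":0},
    {"gripper":30,"x":0,"y":0,"z":0,"roll":0}
  ]
}}

```text
time_s: 27.92
eef_pos: [0.5197, -0.3239, 0.2235]
eef_rot: [0.001, -0.696, 0.718, 0.001]
wrist_force: [1.2, 8.4, 3.5]
opening: 0.3
```

Request:
{"method": "move_arm", "body": {
  "moves": [
    {"gripper":30,"x":-0.5,"y":0,"z":0,"roll":0},
    {"gripper":33,"x":0,"y":0,"z":0,"roll":0},
    {"gripper":33,"x":0,"y":0,"z":-2.5,"roll":0},
    {"gripper":33,"x":0,"y":0,"z":-5,"roll":0},
    {"gripper":33,"x":0,"y":0,"z":-5,"roll":0}
  ]
}}

```text
time_s: 28.55
eef_pos: [0.5193, -0.3208, 0.3496]
eef_rot: [-0.0, -0.696, 0.718, 0.0]
wrist_force: [0.9, 0.1, 0.4]
opening: 0.329
```

Request:
{"method": "move_arm", "body": {
  "moves": [
    {"gripper":33,"x":6,"y":0,"z":0,"roll":0},
    {"gripper":33,"x":6,"y":3,"z":0,"roll":0},
    {"gripper":33,"x":6,"y":5,"z":0,"roll":0},
    {"gripper":33,"x":6,"y":5,"z":0,"roll":0},
    {"gripper":33,"x":0,"y":0,"z":0,"roll":0}
  ]
}}

```text
time_s: 29.18
eef_pos: [0.401, -0.5327, 0.3486]
eef_rot: [-0.001, -0.693, 0.721, -0.0]
wrist_force: [0.4, 0.0, -0.6]
opening: 0.331
```

```bash
python3 - <<'E'
from blob import *
c=cam('top');s=cam('side');blobs(c,(260,190,400,320));blobs(s,(265,230,395,325))
crop(c,260,195,400,320,2.9,'a.png');crop(s,250,210,390,340,2.8,'b.png')
a=cv2.imread('pics/a.png');b=cv2.imread('pics/b.png');im=np.zeros((max(a.shape[0],b.shape[0]),a.shape[1]+b.shape[1],3),np.uint8);im[:a.shape[0],:a.shape[1]]=a;im[:b.shape[0],a.shape[1]:]=b
cv2.imwrite('pics/fin.png',im)
print(im.shape,ctrl.get_obs()['eef_pos'])
E
```

```text
yel area 342 u 349 381 v 233 246 c [364.2 238.5]
grn area 356 u 346 379 v 280 293 c [361.9 286. ]
red area 175 u 352 380 v 257 270 c [366.7 263.2]
yel area 298 u 338 359 v 276 301 c [347.8 288.7]
grn area 276 u 288 306 v 283 309 c [295.8 296. ]
red area 258 u 313 332 v 279 305 c [321.7 292.8]
(364, 798, 3) [ 0.40404247 -0.52948578  0.34839359]
```

View pics/fin.png

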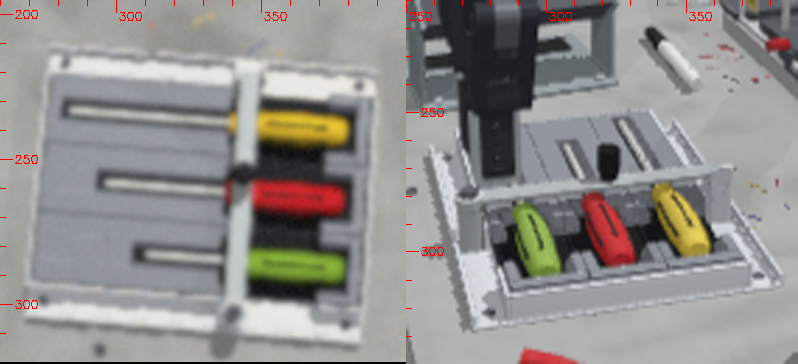

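The final view shows all three drivers flat in their nests, with the bar across the handles and parallel to the tray's end. The gripper is clear, so I'm handing in.

```bash
python3 -c "
from bench import ctrl
print(ctrl.hand_in())"
```

```text
the job is handed in; nothing more can be done
None
```

The job is done and handed in, at about 29 s on the robot's clock out of the 72 s allowed. No verdict was reported.

**What I did:** I swung the bar fully aside, to about 1.65 rad. I drew the long (yellow) driver out of the rack, then the medium (red) one. I laid each down by setting its tip in the groove and lowering the handle along an arc until it touched the pocket floor, with about 10–12 N at the wrist. Then I swung the bar back until it met its stop, at about 8 N, and moved the arm clear.

**Last checks:**
- **Drivers:** The final pictures show all three lying flat in their own nests with handles at the same end. The handles matched their predicted positions to about 2 pixels (roughly 5 mm).
- **Short driver:** It did not move visibly.
- **Bar:** It lies across all three handles. By eye it is parallel to the tray's end to within about 1°.

**Less certain:**
- **Long driver:** It may sit 2–4 mm towards the tip end within its nest's play.
- **Side camera:** It read about 2 pixels to the right of the fitted positions, so I relied more on the top camera.
- **Bystanders:** The pen looks unmoved in the final picture. I did not check the cutters and tape roll again, but the gripper never went down near them.

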